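# Roll the kit box down the roller track and set it in the green tray

## Task

Roll the wooden kit box along the roller track, not lifting it off the rollers on the way, gently up to the yellow end stop. Then lift it off the track there and set it down gently in the empty green-lined tray, lying flat inside the rim with its long side along the tray's long side, and let go. Leave the other things on the table where they are.

Things in the scene. Friction and masses are not known exactly. Their poses are not given: they have to be found in the camera images.
- kit_box: closed reddish-brown wooden box with a fixed lid, 62 (x) x 118 (y) x 39 (z) mm, 0.2 to 0.4 kg; origin at the centre of its underside, y along its length. It starts on the rollers, between the rails, long axis along the track; either end may lead. Grip it across its 62 mm width, on the part that stands above the rails
- track: level roller track, fixed, 400 mm long (y) x 84 mm wide (x); origin on the table under its centre. Its +y axis points along the track to the yellow end stop, its -y end is open. Eleven aluminium rollers, 20 mm across, 32 mm apart, turn freely, their tops 40 mm above the table: the box's underside is at z = 40 mm. Grey side rails, inner faces 68 mm apart, outer faces 84 mm apart, stand 7 mm above the roller tops (top at 47 mm)
- end_stop: rigid yellow end plate with a black rubber pad, fixed across the track's +y end; its frame coincides with that of track. The pad's face is at y = +185 mm and the plate is 68 mm high above the table, so the kit box touches the stop when its centre is at y = +126 mm of the track frame
- green_tray: fixed shallow brown wooden tray with green lining, empty, 94 (x) x 150 (y) mm outside, 82 x 138 mm inside; origin under its centre on the table, y along its length. Lining 7 mm and rim 16 mm above the table
- grey_tray: the same tray with grey lining; it holds the sand case
- sand_case: clear flat case of pale sand, 108 x 68 x 28 mm in the grey tray; origin at the centre of its underside, x along its length; leave it there
- jar: white jar with cork lid, 44 mm across, 70 mm high; origin at its underside; leave it
- sieve: round wooden hoop sieve, 92 mm across, 30 mm high; origin at its underside; it stays where it is
- tray_stone: rough grey stone, 59 x 91 x 85 mm high; origin at its underside; it stays where it is
- brown_rock: flat brown rock, 30 x 60 x 24 mm; origin at its underside; leave it
- blower: red rubber blower bulb, 110 x 49 x 44 mm; origin at its underside; it stays where it is

How it is judged:
On the way, in this order (a step that is already met when the one before it is completed fails the run):
1. the box rolls on the rollers past the middle of the track (x of kit_box in the frame of track between -0.012 and 0.012 m and z of kit_box in the frame of track between 0.034 and 0.044 m and y of kit_box in the frame of track between -0.02 and 0.03 m), for 0.05 s.
2. the box, still on the rollers, rolls on towards the stop (x of kit_box in the frame of track between -0.012 and 0.012 m and z of kit_box in the frame of track between 0.034 and 0.044 m and y of kit_box in the frame of track between 0.04 and 0.09 m), for 0.05 s.
3. the box rests on the rollers against the end stop (gap under 6 mm) (x of kit_box in the frame of track between -0.012 and 0.012 m and z of kit_box in the frame of track between 0.034 and 0.044 m and y of kit_box in the frame of track above 0.12 m), for 0.2 s.
4. the box is lifted off the track (z of kit_box in the frame of track above 0.06 m), for 0.1 s.
At the end, for the whole second after the job is handed in: the kit box lies flat on the green tray's lining inside its rim (centre within 13 mm of the tray's centre each way, long sides within 0.2 rad), upright, at rest and released (x of kit_box in the frame of green_tray between -0.013 and 0.013 m and y of kit_box in the frame of green_tray between -0.013 and 0.013 m and z of kit_box in the frame of green_tray between 0.003 and 0.01 m and angle between kit_box's own z axis and vertical below 0.06 rad and angle between the y axis of kit_box and the y axis of green_tray, either way round below 0.2 rad and linear speed of kit_box below 0.02 m/s and contact force between kit_box and the fingers below 0.1 N); the robot touches nothing.
It fails at once if the sand case, jar or brown rock is moved by more than 20 mm (distance of any of sand_case, jar, brown_rock from where it was at the start of the episode above 0.02 m).
It fails at once if the box is rammed against the end stop (over 45 N) (contact force between kit_box and end_stop above 45 N).
It fails at once if the box is dropped or jammed into the tray (over 45 N) (contact force between kit_box and green_tray above 45 N).
It also fails if it takes over 54 s, if anything falls off the work surface, if the arm or the gripper's body presses on something with over 40 N, if the wrist force passes 120 N, or if a joint passes its speed limit or range.

## Robot

A 6-joint arm with a two-finger parallel gripper is mounted at the origin on a cart in front of the work surface, level with it; the furniture and walls round the work are solid. World frame = base frame: x ahead of the robot, y to its left, z up, the work surface at z = 0. Lengths are in m, angles in rad, forces in N, time in s.
With the tool pointing down it reaches from about 0.35 to 0.85 m from the base axis. Payload 8.1 kg.
Tool frame: the origin (TCP) lies on the mounting face of the last link; the fingertips stand 186 mm ahead of it and the grasp point (between the pads) lies 167 mm ahead of it; y points along the fingers, x is the direction in which the jaws open and shut, and the axes are right-handed (so a half turn about y gives the same grasp; the last joint's range is limited). The gripper opens to 93 mm and grips with 3 to 60 N. Pads are 15 mm wide; open, the fingers measure 128 mm over their backs; the gripper's body (75 mm by 188 mm) begins 65 mm behind the grasp point.
Start: joints at [-1.267, 0.13, 1.488, -0, 1.523, -0.085], TCP at [0.227, -0.555, 0.405] pointing down, gripper open.
Joint ranges: [-2.96, 2.96], [-0.89, 2.26], [0.02, 2.5], [-1.34, 4.48], [0, 2.73], [-2.66, 2.66]. Speed limits (rad/s): [2.39, 2.39, 2.79, 3.14, 3.14, 3.14].

## Interface

Orientations are given as a rotation vector (axis times angle).
In Python, from plant import robot, imaging gives the robot as it stands.
- The arm moves only by the shell command python3 -m inch 'ROWS' [OPENING] [FORCE]. ROWS is JSON, a list of rows, each an object of numbers: "x", "y", "z": the shift along the tool's x, y, z in mm; "twist": the turn about the tool's y in rad. In form: [{"x": .., "y": .., "z": .., "twist": ..}, ...]. A call has 1 to 12 rows; each row shifts and turns the commanded pose from where the row before left it, along the tool's axes as they then stand; what a row does not reach is not made up. A row lasts 1/10 s, in which the tool goes at most 50 mm and 8.59 degrees, less where a joint would pass 70% of its speed; a pose out of reach is approached as far as the arm can. A call with a gripper value outside its range is refused whole. OPENING is the gripper command: -1 is shut, 1 is fully open, values between are in proportion, set as the call begins (- or left out, the last holds). The fingers move at their own pace and stop on an object; FORCE is the grip in N (left out, the last holds). Time passes only in rows, so rows that do not move let the fingers close. It gives the time, the measured TCP pose, the force and the opening at its end, in the units of the state.
- robot.read_state(): the state, without advancing time (a new reading comes with each control period).
- imaging.read_camera(name): name is "scene" or "top" or "wrist"; returns a dict with "color" (384x512x3 uint8, red, green, blue), "depth" (384x512 float32, m along the optical axis (not along the pixel's ray), 0 where there is no reading), "fx", "fy", "cx", "cy" (pixels), "rvec" (rotation vector, rad) and "tvec" (3), from world to camera coordinates, as OpenCV has them; the wrist camera has in their place "tool_from_camera" (4x4, takes a point from camera to tool coordinates, whose origin is the TCP and whose axes are the tool frame's). Camera axes: x right, y down, z forward; pixel columns grow to the right and rows downward; lengths in m; the calibration is good to about 2 mm. A picture is of the moment at which its call begins: read the wrist's pose just before it.
- robot.close_job(): hands the job in, once; it reports no verdict.
The state is a dict: "t": time; "q": joint angles; "dq": joint speeds; "joint_torque": joint torques, N m; "tool_pos": TCP position; "orientation": TCP orientation; "force": force on the tool from outside, world axes, zero at the start; "wrist_torque": the same for the moment, N m; "opening": finger opening in m.
Only numpy, scipy, OpenCV 4.12 (cv2) and the standard library are available. Lean on these libraries where they do the work, as an engineer would, in place of code of your own. Each camera call takes 0.05 s, during which the arm holds its last target.

## Working session

There is one attempt and no reset: what is moved stays moved. The work goes in short steps, Python scripts to look and compute and a shell command to move; the robot and the scene stay as the last step left them, time stands still between calls to the robot, and variables do not carry over. Pictures are saved under pics/ and viewed, and the job is handed in when it is done.

```bash
mkdir -p pics; ls
python3 - <<'E'
from plant import robot, imaging
import cv2, numpy as np, pickle
s=robot.read_state(); print({k:np.round(v,3) for k,v in s.items()})
for n in("scene","top","wrist"):
    c=imaging.read_camera(n); pickle.dump(c,open(f"pics/{n}0.pkl","wb")); cv2.imwrite(f"pics/{n}0.png",c["color"][:,:,::-1])
    print(n,{k:np.round(v,3) for k,v in c.items() if k not in("color","depth")})
E
```

```text
pics
{'t': np.float64(0.0), 'q': array([-1.267,  0.131,  1.489,  0.   ,  1.523, -0.085]), 'dq': array([ 0.   ,  0.   , -0.002,  0.001,  0.   , -0.   ]), 'joint_torque': array([ 2.0000e-03, -5.5983e+01, -4.9176e+01,  7.7000e-02,  3.5000e-02,
       -0.0000e+00]), 'tool_pos': array([ 0.227, -0.555,  0.404]), 'orientation': array([-1.367,  0.919, -0.917]), 'force': array([0.145, 0.034, 0.33 ]), 'wrist_torque': array([-0.018,  0.015,  0.009]), 'opening': np.float64(0.093)}
scene {'fx': np.float64(478.149), 'fy': np.float64(478.149), 'cx': np.float64(249.09), 'cy': np.float64(193.495), 'rvec': array([ 1.131, -2.371,  1.006]), 'tvec': array([0.393, 0.311, 1.216])}
top {'fx': np.float64(374.429), 'fy': np.float64(374.429), 'cx': np.float64(257.263), 'cy': np.float64(185.815), 'rvec': array([ 2.217, -2.163,  0.086]), 'tvec': array([0.048, 0.548, 1.4  ])}
wrist {'fx': np.float64(336.639), 'fy': np.float64(336.639), 'cx': np.float64(253.274), 'cy': np.float64(192.069), 'tool_from_camera': array([[ 1.   ,  0.   ,  0.001, -0.   ],
       [-0.001, -0.299,  0.954,  0.019],
       [ 0.   , -0.954, -0.299,  0.084],
       [ 0.   ,  0.   ,  0.   ,  1.   ]])}
```

View pics/top0.png

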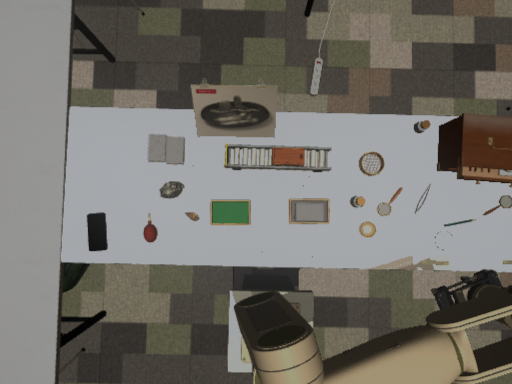

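View pics/scene0.png

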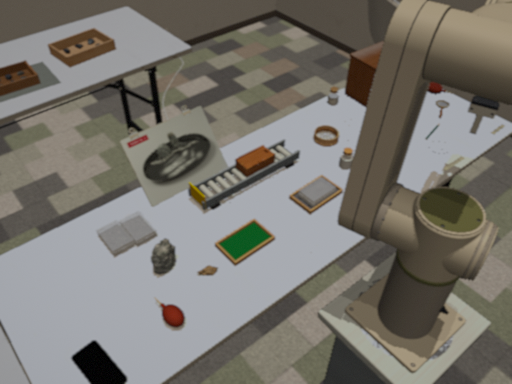

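View pics/wrist0.png

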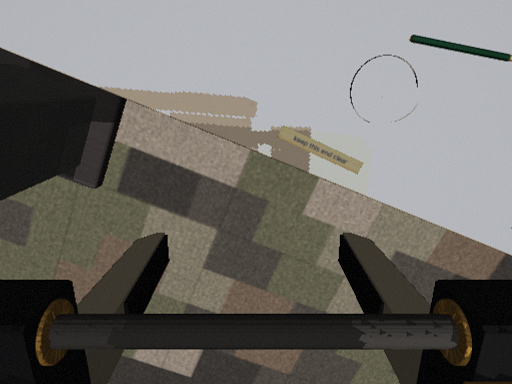

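The top view shows the track from the yellow stop at about (228,157) to its open end at (330,159). The box is at (289,157), the green tray at (231,212) and the grey tray at (309,211). A tilted picture board stands behind the stop end at about (235,110). Next I measure these.

```bash
cat > h.py <<'E'
import cv2, numpy as np, pickle
from scipy.spatial.transform import Rotation as R
def cast(c,uv,z,T=None):
    """pixels -> world points on plane z"""
    uv=np.atleast_2d(uv).astype(float)
    d=np.c_[(uv[:,0]-c["cx"])/c["fx"],(uv[:,1]-c["cy"])/c["fy"],np.ones(len(uv))]
    if T is None:
        M=R.from_rotvec(c["rvec"]).as_matrix(); o=-M.T@c["tvec"]; d=d@M
    else:
        o=T[:3,3]; d=d@T[:3,:3].T
    return o+d*((z-o[2])/d[:,2])[:,None]
def pts(c,T=None):
    h,w=c["depth"].shape; u,v=np.meshgrid(np.arange(w),np.arange(h)); D=c["depth"]
    p=np.stack([(u-c["cx"])/c["fx"]*D,(v-c["cy"])/c["fy"]*D,D],-1)
    if T is None:
        M=R.from_rotvec(c["rvec"]).as_matrix(); return (p-c["tvec"])@M
    return p@T[:3,:3].T+T[:3,3]
def wT(s,c):
    T=np.eye(4);T[:3,:3]=R.from_rotvec(s["orientation"]).as_matrix();T[:3,3]=s["tool_pos"];return T@c["tool_from_camera"]
def blobs(m,minA=20):
    n,l,st,ce=cv2.connectedComponentsWithStats(m.astype(np.uint8))
    return [(l==i) for i in range(1,n) if st[i,4]>=minA]
def rect(c,m,z,T=None):
    cs,_=cv2.findContours(m.astype(np.uint8),cv2.RETR_EXTERNAL,cv2.CHAIN_APPROX_NONE)
    k=max(cs,key=cv2.contourArea)[:,0]
    p=cast(c,k,z,T)[:,:2]
    (cx,cy),(w,h),a=cv2.minAreaRect((p*1000).astype(np.float32))
    if w<h: w,h,a=h,w,a+90
    return np.round([cx,cy,w,h,(a+90)%180-90],1)
E
python3 - <<'E'
from h import *
for n in("top","scene"):
    c=pickle.load(open(f"pics/{n}0.pkl","rb")); I=c["color"]; P=pts(c)
    H=cv2.cvtColor(I,cv2.COLOR_RGB2HSV); h,s,v=[H[...,i].astype(int) for i in range(3)]
    box=((h<12)|(h>172))&(s>130)&(v>70)
    yel=(h>=18)&(h<35)&(s>150)&(v>110)
    grn=(h>40)&(h<80)&(s>150)
    for nm,m,z in(("box",box,.079),("yel",yel,.068),("grn",grn,.007)):
        for b in blobs(m,12):
            vv,uu=np.where(b)
            q=P[b]; q=q[c["depth"][b]>0]
            print(n,nm,"px",uu.mean().round(1),vv.mean().round(1),b.sum(),"depthmed",np.round(np.median(q,0),3) if len(q) else None,"rect",rect(c,b,z))
c=pickle.load(open("pics/top0.pkl","rb"));P=pts(c)
for u,v in[(235,95),(235,115),(235,130),(200,130),(270,130),(278,147),(227,147),(278,169),(329,147),(329,170),(171,189),(359,202),(192,216),(309,211)]: print((u,v),P[v,u].round(3))
E
python3 -c "
import cv2
a=cv2.imread('pics/top0.png')[90:240,180:380];cv2.imwrite('pics/crop0.png',cv2.resize(a,None,fx=4,fy=4,interpolation=cv2.INTER_NEAREST))"
```

```text
top box px 205.7 91.0 58 depthmed [0.862 0.249 0.159] rect [888.  261.9  70.1   7.5 -88.4]
top box px 486.1 147.9 1766 depthmed [ 0.68  -0.705  0.186] rect [ 696.8 -778.1  182.4  164.    86.9]
top box px 287.9 155.8 478 depthmed [ 0.655 -0.047  0.078] rect [654.3 -47.3 109.8  58.9 -88.8]
top box px 478.5 177.7 51 depthmed [ 0.582 -0.688  0.175] rect [ 592.  -747.3  110.4    6.1   86.7]
top box px 506.6 180.1 14 depthmed [ 0.577 -0.786  0.173] rect [ 586.6 -848.5   33.1    4.7   83.3]
top box px 395.5 194.8 22 depthmed [ 0.527 -0.468  0.011] rect [ 521.9 -440.6   55.2    5.5  -40.1]
top box px 148.9 233.4 130 depthmed [0.36  0.457 0.039] rect [361.1 446.4  53.7  35.8   2.6]
top yel px 226.0 154.0 21 depthmed [0.657 0.18  0.07 ] rect [657.4 180.1  74.2   0.    1.7]
scene box px 435.1 86.2 86 depthmed [ 0.574 -0.932  0.036] rect [ 541.8 -864.1   58.    44.8  -55.3]
scene box px 141.3 138.9 36 depthmed [0.86  0.234 0.16 ] rect [957.9 193.5  37.2  19.1  89.2]
scene box px 130.1 143.8 16 depthmed [0.86  0.276 0.159] rect [959.9 233.9  26.5  14.9 -38.1]
scene box px 172.2 314.8 330 depthmed [0.349 0.465 0.038] rect [328.5 473.3  66.6  43.4 -22.2]
scene yel px 197.1 190.1 55 depthmed [0.65  0.182 0.067] rect [648.7 182.3  76.7   9.7  -1.3]
scene grn px 244.4 240.0 857 depthmed [0.446 0.161 0.007] rect [446.1 160.1 130.5  72.2 -89.2]
(235, 95) [0.855 0.149 0.145]
(235, 115) [0.801 0.151 0.078]
(235, 130) [0.757 0.152 0.026]
(200, 130) [0.753 0.285 0.025]
(270, 130) [0.761 0.019 0.025]
(278, 147) [ 0.686 -0.01   0.083]
(227, 147) [0.683 0.177 0.071]
(278, 169) [ 0.614 -0.016  0.002]
(329, 147) [ 0.697 -0.203  0.046]
(329, 170) [ 0.616 -0.214 -0.001]
(171, 189) [0.523 0.374 0.079]
(359, 202) [ 0.493 -0.31   0.074]
(192, 216) [0.427 0.303 0.027]
(309, 211) [ 0.456 -0.134  0.034]
```

View pics/crop0.png

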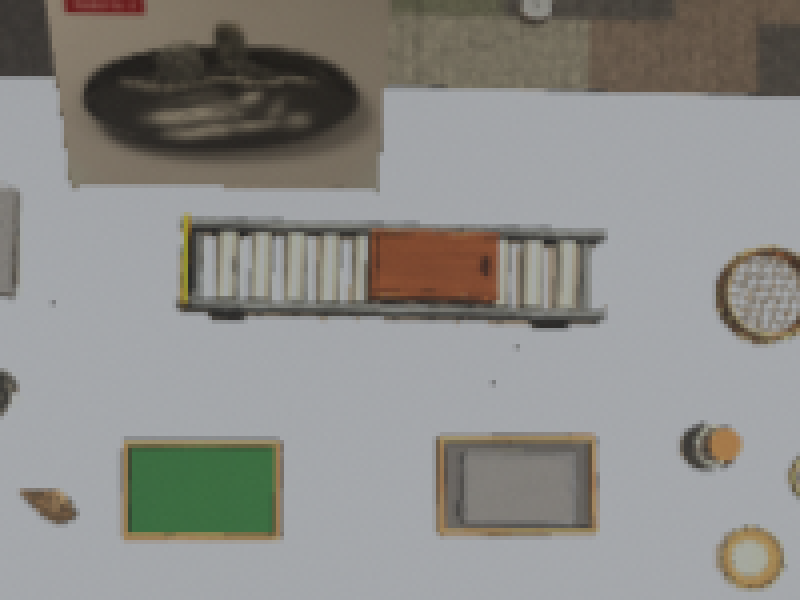

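Run:
```python
from h import *
from plant import robot
s=robot.read_state(); M=R.from_rotvec(s["orientation"]).as_matrix(); print(M.round(3))
for n in("top","scene"):
    c=pickle.load(open(f"pics/{n}0.pkl","rb")); P=pts(c); I=c["color"].astype(int)
    ok=c["depth"]>0; reg=ok&(P[...,0]>.58)&(P[...,0]<.73)&(P[...,1]>-.26)&(P[...,1]<.21)
    def show(nm,m):
        q=P[m]; (a,b),(w,h),t=cv2.minAreaRect((q[:,:2]*1000).astype(np.float32)); print(n,nm,m.sum(),np.round([a,b,w,h,t],1),"zmed",np.median(q[:,2]).round(4), "mean",q.mean(0).round(4))
    show("track>20",reg&(P[...,2]>.03))
    H=cv2.cvtColor(c["color"],cv2.COLOR_RGB2HSV)
    red=(((H[...,0]<12)|(H[...,0]>172))&(H[...,1]>120))
    show("boxtop",reg&(P[...,2]>.07)&(P[...,1]<.1)&(P[...,2]<.09))
    # rails: lines
    rail=reg&(P[...,2]>.043)&(P[...,2]<.054)&~red
    for side in(0,1):
        m=rail&((P[...,0]>.655) if side else (P[...,0]<.655))
        q=P[m]; 
        if len(q)<10: continue
        f=cv2.fitLine((q[:,:2]*1000).astype(np.float32),cv2.DIST_HUBER,0,.01,.01).ravel(); 
        ang=np.degrees(np.arctan(-f[0]/f[1])); print(n,"rail",side,m.sum(),f.round(3),"x at y=0",(f[2]-f[0]/f[1]*f[3]).round(1),"yaw",ang.round(2),q[:,1].min().round(3),q[:,1].max().round(3))
    tr=ok&(P[...,0]>.37)&(P[...,0]<.52)&(P[...,1]>.06)&(P[...,1]<.26)
    show("tray",tr&(P[...,2]>.004)&(P[...,2]<.03))
    show("rim",tr&(P[...,2]>.0125)&(P[...,2]<.03))
    g=tr&(I[...,1]>I[...,0]+40)&(I[...,1]>I[...,2]+20); show("green",g); print(rect(c,g,.007))
```

```text
[[ 0.379 -0.     0.925]
 [-0.925  0.001  0.379]
 [-0.001 -1.     0.   ]]
top track>20 1822 [656.1 -12.  399.2  86.6  89.7] zmed 0.0466 mean [ 0.6548 -0.0118  0.0537]
top boxtop 543 [ 6.566e+02 -4.900e+01  6.280e+01  1.153e+02  2.000e-01] zmed 0.0778 mean [ 0.6563 -0.0495  0.0777]
top rail 0 266 [ 4.00000e-03  1.00000e+00  6.19467e+02 -1.62370e+01] x at y=0 619.5 yaw -0.2 -0.211 0.188
top rail 1 234 [ 2.0000e-03  1.0000e+00  6.9409e+02 -1.1737e+01] x at y=0 694.1 yaw -0.12 -0.211 0.187
top tray 971 [445.3 159.2 144.4 197.8   1.4] zmed 0.0082 mean [0.4453 0.1619 0.0092]
top rim 177 [445.1 160.8  90.6 147.7   1.4] zmed 0.0156 mean [0.4392 0.1652 0.0162]
top green 693 [443.  163.2  72.3 130.    1.4] zmed 0.0074 mean [0.443  0.1629 0.0073]
[443.1 162.9 129.5  72.1 -88.6]
scene track>20 2357 [649.7 -11.  401.8  90.9  89.8] zmed 0.045 mean [0.6438 0.0076 0.051 ]
scene boxtop 525 [651.4 -48.  121.4  68.5  89.6] zmed 0.0768 mean [ 0.6493 -0.0455  0.0767]
scene rail 0 346 [5.00000e-03 1.00000e+00 6.13667e+02 2.92000e+00] x at y=0 613.7 yaw -0.27 -0.211 0.186
scene rail 1 191 [4.00000e-03 1.00000e+00 6.87087e+02 1.74160e+01] x at y=0 687.0 yaw -0.24 -0.212 0.19
scene tray 1388 [445.5 158.5 193.6 146.8  89.6] zmed 0.0081 mean [0.441  0.164  0.0092]
scene rim 289 [439.9 163.1  97.4 151.8   0.8] zmed 0.0153 mean [0.4378 0.1658 0.0156]
scene green 821 [445.8 160.3  74.2 130.2   0.8] zmed 0.007 mean [0.4449 0.1617 0.007 ]
[445.6 160.4 127.3  70.1 -88.5]
```

```bash
python3 -m inch '[{"z":49,"twist":-0.098},{"z":49,"twist":-0.098},{"z":49,"twist":-0.098},{"z":49,"twist":-0.098},{"z":49,"twist":-0.098},{"z":49,"twist":-0.098},{"z":49,"twist":-0.098},{"z":49,"twist":-0.098},{"z":49,"twist":-0.098},{"z":49,"twist":-0.098},{"z":49,"twist":-0.098},{"z":49,"twist":-0.098}]' 1
cat > st.py <<'E'
from h import *
from plant import robot
s=robot.read_state(); M=R.from_rotvec(s["orientation"]).as_matrix(); print(s["t"],"tcp",s["tool_pos"].round(4),"grasp",(s["tool_pos"]+.167*M[:,1]).round(4),"jawyaw",np.degrees(np.arctan2(M[1,0],M[0,0])).round(2),"F",s["force"].round(1),"open",round(float(s["opening"]),4)); print(M.round(3))
E
python3 st.py
```

```text
0.15 tcp [ 0.2274 -0.5551  0.4039] grasp [ 0.2273 -0.5548  0.2369] jawyaw -67.73 F [-0.5 -0.4 -0.3] open 0.0931
[[ 0.379 -0.     0.925]
 [-0.925  0.001  0.379]
 [-0.001 -1.     0.   ]]$[0]: bad value
```

```bash
python3 -m inch '[{"x":0,"y":0,"z":49,"twist":-0.098},{"x":0,"y":0,"z":49,"twist":-0.098},{"x":0,"y":0,"z":49,"twist":-0.098},{"x":0,"y":0,"z":49,"twist":-0.098},{"x":0,"y":0,"z":49,"twist":-0.098},{"x":0,"y":0,"z":49,"twist":-0.098},{"x":0,"y":0,"z":49,"twist":-0.098},{"x":0,"y":0,"z":49,"twist":-0.098},{"x":0,"y":0,"z":49,"twist":-0.098},{"x":0,"y":0,"z":49,"twist":-0.098},{"x":0,"y":0,"z":49,"twist":-0.098},{"x":0,"y":0,"z":49,"twist":-0.098}]' 1
python3 st.py
```

```text
t: 1.35
tool_pos: [0.5605, -0.1091, 0.4043]
orientation: [-1.571, 0.002, -0.001]
force: [0.8, 0.5, 0.1]
opening: 0.0931
1.35 tcp [ 0.5605 -0.1091  0.4043] grasp [ 0.5604 -0.1091  0.2373] jawyaw -0.11 F [0.8 0.5 0.1] open 0.0931
[[ 1.    -0.     0.002]
 [-0.002  0.     1.   ]
 [-0.    -1.     0.   ]]
```

```bash
python3 -m inch '[{"x":31,"y":20,"z":20,"twist":0},{"x":31,"y":20,"z":20,"twist":0},{"x":31,"y":20,"z":20,"twist":0},{"x":0,"y":0,"z":0,"twist":0},{"x":0,"y":0,"z":0,"twist":0}]' 1
cat > look.py <<'E'
import sys
from h import *
from plant import robot, imaging
s=robot.read_state(); c=imaging.read_camera("wrist"); c["s"]=s
pickle.dump(c,open(f"pics/{sys.argv[1]}.pkl","wb")); cv2.imwrite(f"pics/{sys.argv[1]}.png",c["color"][:,:,::-1])
E
python3 look.py w1; python3 st.py
python3 - <<'E'
from h import *
c=pickle.load(open("pics/w1.pkl","rb")); T=wT(c["s"],c); P=pts(c,T); ok=c["depth"]>0
H=cv2.cvtColor(c["color"],cv2.COLOR_RGB2HSV); red=((H[...,0]<12)|(H[...,0]>172))&(H[...,1]>110)
for b in blobs(red,300): print("red",rect(c,b,.079,T),np.median(P[b],0).round(4))
m=ok&(P[...,2]>.072)&(P[...,2]<.09)&(abs(P[...,0]-.655)<.06)&(P[...,1]<.05)&(P[...,1]>-.13)
print("top",cv2.minAreaRect((P[m][:,:2]*1000).astype(np.float32)),np.median(P[m][:,2]))
r=ok&(P[...,2]>.044)&(P[...,2]<.051)
for lo,hi in((.6,.64),(.67,.71)):
    q=P[r&(P[...,0]>lo)&(P[...,0]<hi)]; print(len(q),np.percentile(q,[2,50,98],axis=0).round(4).tolist())
E
```

```text
t: 1.85
tool_pos: [0.6535, -0.0511, 0.3427]
orientation: [-1.57, 0.006, -0.001]
force: [0.1, -0.4, -0.2]
opening: 0.093
1.9 tcp [ 0.6534 -0.0518  0.3444] grasp [ 0.6532 -0.0518  0.1774] jawyaw -0.32 F [-0.4 -0.5 -0.8] open 0.0931
[[ 1.    -0.001  0.006]
 [-0.006 -0.     1.   ]
 [-0.001 -1.    -0.   ]]
red [654.3 -47.5 121.   62.1  89.8] [ 0.6545 -0.0397  0.0779]
top ((654.4060668945312, -47.945926666259766), (117.7548828125, 62.093833923339844), 89.72511291503906) 0.07790785638247874
2819 [[0.6128, -0.1684, 0.0456], [0.6167, -0.0043, 0.0478], [0.6209, 0.0904, 0.0495]]
2865 [[0.6886, -0.1688, 0.0454], [0.6925, -0.0057, 0.0478], [0.6965, 0.09, 0.0494]]
```

View pics/w1.png

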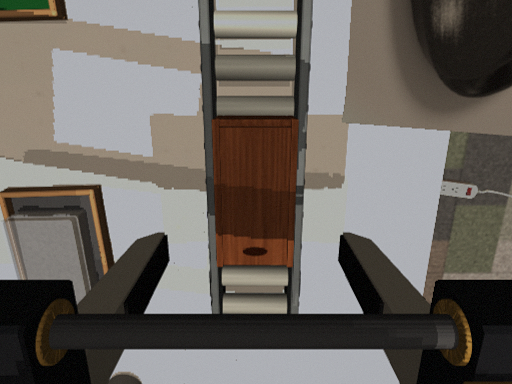

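The wrist view shows the box at about (255,190) between the fingers. It measures 118x62 mm at (0.6544, -0.048) with its top at 0.078, which matches the given size. Descending to grip.

```bash
python3 -m inch '[{"x":1,"y":26,"z":2,"twist":0},{"x":0,"y":26,"z":2,"twist":0},{"x":0,"y":24,"z":0,"twist":0},{"x":0,"y":14,"z":0,"twist":0},{"x":0,"y":10,"z":0,"twist":0},{"x":0,"y":5,"z":0,"twist":0},{"x":0,"y":0,"z":0,"twist":0},{"x":0,"y":0,"z":0,"twist":0}]' 1; python3 st.py
```

```text
t: 2.7
tool_pos: [0.6551, -0.0478, 0.241]
orientation: [-1.571, 0.003, -0.006]
force: [0.7, 0.1, -0.2]
opening: 0.0933
2.7 tcp [ 0.6551 -0.0478  0.241 ] grasp [ 0.6554 -0.0479  0.074 ] jawyaw -0.35 F [ 0.7  0.1 -0.2] open 0.0933
[[ 1.     0.002  0.006]
 [-0.006 -0.     1.   ]
 [ 0.002 -1.    -0.   ]]
```

```bash
python3 -m inch '[{"x":-1,"y":2,"z":0,"twist":0},{"x":0,"y":0,"z":0,"twist":0}]' 1;  python3 -m inch '[{"x":0,"y":0,"z":0,"twist":0},{"x":0,"y":0,"z":0,"twist":0},{"x":0,"y":0,"z":0,"twist":0},{"x":0,"y":0,"z":0,"twist":0},{"x":0,"y":0,"z":0,"twist":0},{"x":0,"y":0,"z":0,"twist":0}]' -1 12; python3 st.py
```

```text
t: 2.9
tool_pos: [0.6537, -0.0477, 0.2382]
orientation: [-1.571, 0.004, -0.005]
force: [-0.5, 0.4, -0.4]
opening: 0.0929
t: 3.5
tool_pos: [0.6536, -0.0477, 0.2377]
orientation: [-1.571, 0.005, -0.005]
force: [0.0, 0.9, 0.5]
opening: 0.0621
3.5 tcp [ 0.6536 -0.0477  0.2377] grasp [ 0.6536 -0.0477  0.0707] jawyaw -0.34 F [0.  0.9 0.5] open 0.0621
[[ 1.     0.     0.006]
 [-0.006  0.     1.   ]
 [ 0.    -1.     0.   ]]
```

```bash
python3 -m inch '[{"x":0,"y":0,"z":6,"twist":0},{"x":0,"y":0,"z":10,"twist":0},{"x":0,"y":0,"z":12,"twist":0},{"x":0,"y":0,"z":12,"twist":0},{"x":0,"y":0,"z":12,"twist":0},{"x":0,"y":0,"z":12,"twist":0},{"x":0,"y":0,"z":12,"twist":0},{"x":0,"y":0,"z":12,"twist":0},{"x":0,"y":0,"z":12,"twist":0},{"x":0,"y":0,"z":10,"twist":0},{"x":0,"y":0,"z":6,"twist":0},{"x":0,"y":0,"z":0,"twist":0}]'; python3 look.py w2; python3 st.py
python3 - <<'E'
from h import *
from plant import imaging
c=imaging.read_camera("top");pickle.dump(c,open("pics/t2.pkl","wb"))
cv2.imwrite("pics/t2.png",cv2.resize(c["color"][90:240,180:380,::-1],None,fx=4,fy=4))
E
```

```text
t: 4.7
tool_pos: [0.6542, 0.0693, 0.2378]
orientation: [-1.571, 0.004, -0.004]
force: [-1.5, -0.1, 3.0]
opening: 0.0621
4.75 tcp [0.6543 0.0686 0.2378] grasp [0.6542 0.0686 0.0708] jawyaw -0.31 F [-1.4  0.3  1.5] open 0.0619
[[ 1.    -0.     0.005]
 [-0.005 -0.     1.   ]
 [-0.    -1.    -0.   ]]
```

View pics/w2.png

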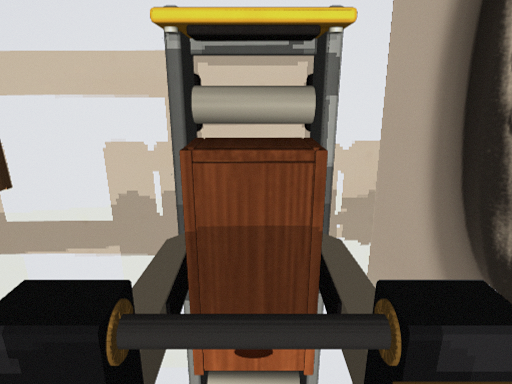

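The box is still gripped on the rollers. Its leading edge is at row 140, with the pad and yellow plate at rows 12-35. I'll measure the gap.

Run:
```python
from h import *
c=pickle.load(open("pics/w2.pkl","rb")); T=wT(c["s"],c); P=pts(c,T)
for v in list(range(8,46,3))+list(range(132,162,3)): print(v,c["color"][v,255],P[v,255].round(4), "z.079",cast(c,[255,v],.079,T)[0,1].round(4))
```

```text
8 [222 172  41] [0.6562 0.183  0.0695] z.079 0.1811
11 [221 204  53] [0.6562 0.182  0.069 ] z.079 0.1801
14 [220 206  56] [0.6562 0.1808 0.07  ] z.079 0.1791
17 [219 198  53] [0.6562 0.1798 0.0692] z.079 0.1781
20 [218 160  43] [0.6562 0.1787 0.0692] z.079 0.1771
23 [84 57 13] [0.6562 0.178  0.067 ] z.079 0.1761
26 [31 28 27] [0.6563 0.1773 0.0643] z.079 0.175
29 [36 33 31] [0.6562 0.1761 0.0651] z.079 0.174
32 [31 29 28] [0.6562 0.1749 0.0651] z.079 0.173
35 [11 11  9] [0.6562 0.1741 0.063 ] z.079 0.1719
38 [5 5 3] [0.6563 0.174  0.0541] z.079 0.1709
41 [109 107 104] [0.6565 0.1766 0.0221] z.079 0.1698
44 [127 129 124] [0.6565 0.1751 0.0225] z.079 0.1688
132 [196 180 160] [0.6564 0.1256 0.002 ] z.079 0.1354
135 [195 179 157] [ 6.564e-01  1.234e-01 -2.000e-04] z.079 0.1342
138 [33 12  2] [0.6562 0.1277 0.0425] z.079 0.133
141 [48 27 13] [0.6561 0.1278 0.0537] z.079 0.1317
144 [48 26 10] [0.6561 0.128  0.0636] z.079 0.1305
147 [58 33 20] [0.6561 0.1276 0.0698] z.079 0.1292
150 [91 47 25] [0.656  0.1279 0.0784] z.079 0.128
153 [116  64  36] [0.656  0.1265 0.0783] z.079 0.1267
156 [107  57  29] [0.656  0.125  0.0769] z.079 0.1254
159 [103  54  29] [0.656  0.1241 0.0788] z.079 0.1241
```

```bash
python3 -m inch '[{"x":0,"y":0,"z":8,"twist":0},{"x":0,"y":0,"z":10,"twist":0},{"x":0,"y":0,"z":10,"twist":0},{"x":0,"y":0,"z":8,"twist":0},{"x":0,"y":0,"z":4,"twist":0},{"x":0,"y":0,"z":2,"twist":0},{"x":0,"y":0,"z":1,"twist":0},{"x":0,"y":0,"z":0,"twist":0}]'; python3 -m inch '[{"x":0,"y":0,"z":1,"twist":0},{"x":0,"y":0,"z":1,"twist":0},{"x":0,"y":0,"z":0,"twist":0}]'; python3 look.py w3; python3 st.py
python3 - <<'E'
from h import *
c=pickle.load(open("pics/w3.pkl","rb")); T=wT(c["s"],c); P=pts(c,T)
for v in list(range(60,180,6)): print(v,c["color"][v,255],P[v,255].round(4))
E
```

```text
t: 5.6
tool_pos: [0.6546, 0.1113, 0.2377]
orientation: [-1.571, 0.005, -0.005]
force: [-0.8, -0.2, 0.8]
opening: 0.0617
t: 5.9
tool_pos: [0.6546, 0.1133, 0.2377]
orientation: [-1.571, 0.005, -0.005]
force: [0.6, 0.9, 1.6]
opening: 0.0619
5.95 tcp [0.6546 0.1133 0.2377] grasp [0.6546 0.1133 0.0707] jawyaw -0.35 F [-0.4 -0.9  1.9] open 0.0618
[[ 1.     0.     0.006]
 [-0.006  0.     1.   ]
 [ 0.    -1.     0.   ]]
60 [196 182 160] [6.570e-01 2.126e-01 3.000e-04]
66 [195 180 159] [0.657  0.2092 0.001 ]
72 [196 180 160] [0.657  0.2057 0.0007]
78 [195 181 159] [6.570e-01 2.023e-01 5.000e-04]
84 [196 180 161] [6.570e-01 1.988e-01 2.000e-04]
90 [197 183 160] [0.6569 0.1952 0.0017]
96 [195 180 159] [0.6569 0.1917 0.0013]
102 [196 181 161] [0.6569 0.1881 0.0016]
108 [196 181 161] [0.6569 0.1844 0.0009]
114 [85 59 15] [0.6567 0.1839 0.0423]
120 [167 117  29] [0.6565 0.1834 0.069 ]
126 [179 127  35] [0.6565 0.1808 0.0689]
132 [22 19 12] [0.6565 0.1777 0.0651]
138 [13 14 15] [0.6565 0.1749 0.065 ]
144 [51 26 15] [0.6565 0.1716 0.0615]
150 [91 48 27] [0.6564 0.172  0.0793]
156 [107  57  31] [0.6564 0.1695 0.0794]
162 [43 20 13] [0.6564 0.166  0.0752]
168 [102  54  29] [0.6564 0.1637 0.0764]
174 [101  55  32] [0.6564 0.1612 0.0774]
```

View pics/w3.png

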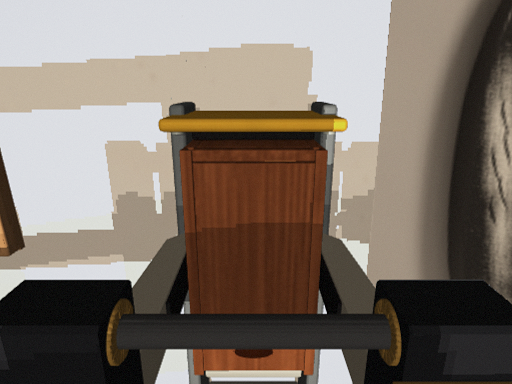

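The box front (row 146, y≈0.172) is about 2 mm from the pad (y≈0.174) and there is no contact force yet. Creeping until contact.

```bash
python3 -m inch '[{"x":0,"y":0,"z":1,"twist":0},{"x":0,"y":0,"z":0,"twist":0}]'; python3 -m inch '[{"x":0,"y":0,"z":1,"twist":0},{"x":0,"y":0,"z":0,"twist":0}]';python3 -m inch '[{"x":0,"y":0,"z":0.5,"twist":0},{"x":0,"y":0,"z":0,"twist":0}]'
```

```text
t: 6.15
tool_pos: [0.6546, 0.1144, 0.2377]
orientation: [-1.571, 0.005, -0.005]
force: [0.1, 0.2, 1.2]
opening: 0.0616
t: 6.35
tool_pos: [0.6546, 0.1154, 0.2377]
orientation: [-1.571, 0.005, -0.005]
force: [0.1, -0.0, 1.4]
opening: 0.0618
t: 6.55
tool_pos: [0.6546, 0.1155, 0.2377]
orientation: [-1.571, 0.005, -0.005]
force: [-0.0, -2.9, 1.6]
opening: 0.0618
```

Contact is confirmed at −2.9 N. Dwell there, firm up the grip, then lift.

```bash
python3 -m inch '[{"x":0,"y":0,"z":0,"twist":0},{"x":0,"y":0,"z":0,"twist":0},{"x":0,"y":0,"z":0,"twist":0},{"x":0,"y":0,"z":0,"twist":0}]' -1 30; python3 -m inch '[{"x":0,"y":0,"z":-0.5,"twist":0},{"x":0,"y":-4,"z":0,"twist":0},{"x":0,"y":-8,"z":0,"twist":0},{"x":0,"y":-12,"z":0,"twist":0},{"x":0,"y":-20,"z":0,"twist":0},{"x":0,"y":-25,"z":0,"twist":0},{"x":0,"y":-20,"z":0,"twist":0},{"x":0,"y":-10,"z":0,"twist":0},{"x":0,"y":0,"z":0,"twist":0}]'; python3 look.py w4; python3 st.py
```

```text
t: 6.95
tool_pos: [0.6546, 0.1155, 0.2377]
orientation: [-1.571, 0.005, -0.005]
force: [0.5, -6.0, 1.4]
opening: 0.0619
t: 7.85
tool_pos: [0.6552, 0.1157, 0.3397]
orientation: [-1.57, 0.001, -0.008]
force: [1.4, 0.2, -5.0]
opening: 0.062
7.9 tcp [0.6547 0.1156 0.3377] grasp [0.655  0.1157 0.1707] jawyaw -0.33 F [-0.3 -0.8 -3.7] open 0.0616
[[ 1.     0.002  0.006]
 [-0.006  0.001  1.   ]
 [ 0.002 -1.     0.001]]
```

View pics/w4.png

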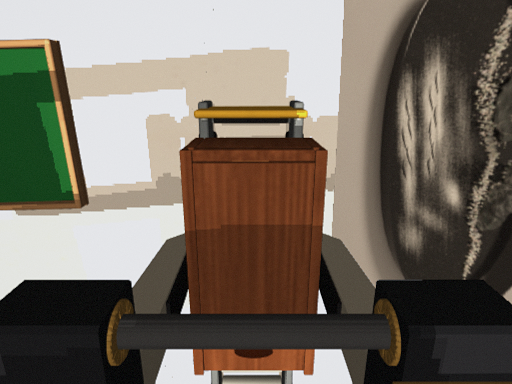

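```bash
python3 -m inch '[{"x":-8,"y":0,"z":2,"twist":-0.005},{"x":-18,"y":0,"z":4,"twist":-0.005},{"x":-24,"y":0,"z":5,"twist":-0.005},{"x":-26,"y":0,"z":6,"twist":-0.005},{"x":-26,"y":0,"z":6,"twist":-0.005},{"x":-26,"y":0,"z":6,"twist":-0.005},{"x":-26,"y":0,"z":6,"twist":0},{"x":-24,"y":0,"z":5,"twist":0},{"x":-18,"y":0,"z":4,"twist":0},{"x":-10,"y":0,"z":2,"twist":0},{"x":-4,"y":0,"z":0,"twist":0},{"x":0,"y":0,"z":0,"twist":0}]'; python3 -m inch '[{"x":0,"y":0,"z":0,"twist":0},{"x":0,"y":0,"z":0,"twist":0}]'; python3 look.py w5; python3 st.py
python3 - <<'E'
from h import *
c=pickle.load(open("pics/w5.pkl","rb")); T=wT(c["s"],c); P=pts(c,T); ok=c["depth"]>0
H=cv2.cvtColor(c["color"],cv2.COLOR_RGB2HSV)
m=ok&(P[...,2]>.012)&(P[...,2]<.02)&(abs(P[...,0]-.444)<.07)&(abs(P[...,1]-.16)<.1)
q=P[m]; print(len(q),np.percentile(q,[1,50,99],axis=0).round(4).tolist())
b=q[q[:,1]>q[:,1].max()-.02]; print("far x",b[:,0].min(),b[:,0].max())
b=ok&(P[...,2]>.165)&(P[...,2]<.2)&(abs(P[...,0]-.444)<.06)&(np.arange(384)[:,None]<310); q=P[b]; print("box",np.percentile(q,[1,50,99],axis=0).round(4).tolist())
E
```

```text
t: 9.1
tool_pos: [0.4437, 0.1582, 0.3364]
orientation: [-1.571, -0.019, 0.019]
force: [0.5, -0.8, -4.0]
opening: 0.0617
t: 9.3
tool_pos: [0.4445, 0.1581, 0.3367]
orientation: [-1.571, -0.019, 0.018]
force: [0.2, -0.2, -4.8]
opening: 0.0619
9.35 tcp [0.4445 0.158  0.3367] grasp [0.4445 0.158  0.1697] jawyaw 1.35 F [-2.   1.2 -3.4] open 0.0619
[[ 1.     0.    -0.023]
 [ 0.023 -0.     1.   ]
 [ 0.    -1.    -0.   ]]
1321 [[0.396, 0.1991, 0.0133], [0.4416, 0.2329, 0.0167], [0.4891, 0.2383, 0.0185]]
far x 0.3953471361863456 0.4892782507557566
box [[0.4021, 0.1387, 0.1678], [0.4448, 0.1768, 0.177], [0.4883, 0.2169, 0.1982]]
```

View pics/w5.png

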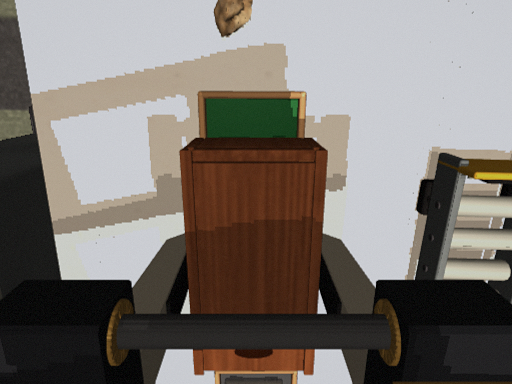

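The tray's far rim is centred on the box, at columns 200-305 against 182-327 for the box. Its far edge at y≈0.238 puts the centre at y≈0.163. I'll correct by +4 mm in y and descend partway.

```bash
python3 -m inch '[{"x":-1,"y":10,"z":2,"twist":0},{"x":0,"y":18,"z":2,"twist":0},{"x":0,"y":20,"z":0,"twist":0},{"x":0,"y":20,"z":0,"twist":0},{"x":0,"y":18,"z":0,"twist":0},{"x":0,"y":14,"z":0,"twist":0},{"x":0,"y":8,"z":0,"twist":0},{"x":0,"y":4,"z":0,"twist":0},{"x":0,"y":0,"z":0,"twist":0},{"x":0,"y":0,"z":0,"twist":0},{"x":0,"y":0,"z":0,"twist":0}]'; python3 look.py w6; python3 st.py
python3 - <<'E'
from h import *
c=pickle.load(open("pics/w6.pkl","rb")); T=wT(c["s"],c); P=pts(c,T); ok=c["depth"]>0
m=ok&(P[...,2]>.012)&(P[...,2]<.0195)&(abs(P[...,0]-.444)<.07)&(abs(P[...,1]-.16)<.1)
q=P[m]; print(len(q),np.percentile(q,[1,50,99],axis=0).round(4).tolist())
v=250; print([ (u,c["color"][v,u].tolist(),P[v,u].round(4).tolist()) for u in (184,188,192,255,316,320,324)])
for v in range(90,165,4): print(v,c["color"][v,255],P[v,255].round(4))
E
```

```text
t: 10.45
tool_pos: [0.4433, 0.1623, 0.2257]
orientation: [-1.57, -0.02, 0.018]
force: [0.1, -1.1, -4.0]
opening: 0.0617
10.5 tcp [0.4433 0.1623 0.2256] grasp [0.4435 0.1624 0.0586] jawyaw 1.37 F [ 0.3 -0.3 -2.9] open 0.0621
[[ 1.     0.002 -0.024]
 [ 0.024  0.     1.   ]
 [ 0.002 -1.     0.   ]]
4281 [[0.3962, 0.1046, 0.0129], [0.4365, 0.2292, 0.0167], [0.4901, 0.2387, 0.0183]]
[(184, [75, 69, 57], [0.4109, 0.1707, 0.0606]), (188, [87, 48, 29], [0.4143, 0.1744, 0.0677]), (192, [66, 32, 18], [0.4161, 0.1743, 0.0674]), (255, [69, 33, 16], [0.4449, 0.1737, 0.0648]), (316, [86, 46, 25], [0.4727, 0.1759, 0.0679]), (320, [75, 43, 26], [0.4746, 0.1757, 0.0674]), (324, [74, 69, 58], [0.4779, 0.1728, 0.0617])]
90 [187 174 151] [ 0.4435  0.2445 -0.0006]
94 [190 175 154] [0.4436 0.2422 0.0007]
98 [189 173 153] [0.4436 0.24   0.0013]
102 [82 56 34] [0.4436 0.2383 0.0144]
106 [139  98  62] [0.4436 0.2362 0.016 ]
110 [123  84  52] [0.4437 0.2342 0.0171]
114 [24 71 34] [0.4438 0.2313 0.0078]
118 [27 70 34] [0.4439 0.2291 0.0086]
122 [28 70 35] [0.4439 0.2268 0.0082]
126 [27 70 33] [0.4421 0.2463 0.2065]
130 [25 70 32] [0.4441 0.2222 0.0079]
134 [22 65 27] [0.4441 0.2199 0.008 ]
138 [45 23 12] [0.4439 0.2211 0.0324]
142 [47 24 11] [0.4438 0.221  0.0452]
146 [57 29 14] [0.4438 0.2211 0.057 ]
150 [86 46 24] [0.4437 0.2209 0.0659]
154 [102  54  29] [0.4437 0.2195 0.0676]
158 [99 51 29] [0.4438 0.2178 0.0675]
162 [46 21 10] [0.4439 0.2155 0.0647]
```

View pics/w6.png

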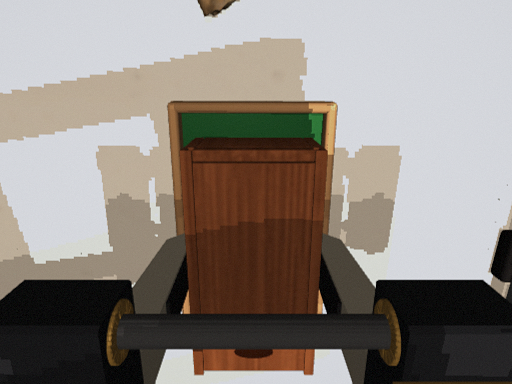

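The box front (y 0.221) and sides (x 0.414-0.475) sit centred within about 1.5 mm inside the tray rim (x 0.396-0.490, far edge 0.238). About 21 mm is left to go down.

```bash
python3 -m inch '[{"x":-1,"y":4,"z":1,"twist":0},{"x":0,"y":5,"z":0,"twist":0},{"x":0,"y":4,"z":0,"twist":0},{"x":0,"y":2,"z":0,"twist":0},{"x":0,"y":1,"z":0,"twist":0},{"x":0,"y":1,"z":0,"twist":0},{"x":0,"y":0,"z":0,"twist":0},{"x":0,"y":0,"z":0,"twist":0}]'; python3 -m inch '[{"x":0,"y":1,"z":0,"twist":0},{"x":0,"y":0,"z":0,"twist":0}]'; python3 -m inch '[{"x":0,"y":1,"z":0,"twist":0},{"x":0,"y":0,"z":0,"twist":0}]'; python3 -m inch '[{"x":0,"y":0.5,"z":0,"twist":0},{"x":0,"y":0,"z":0,"twist":0}]'
```

```text
t: 11.3
tool_pos: [0.4419, 0.1632, 0.2079]
orientation: [-1.571, -0.019, 0.019]
force: [0.3, 0.5, -3.4]
opening: 0.0615
t: 11.5
tool_pos: [0.4418, 0.1632, 0.2067]
orientation: [-1.571, -0.019, 0.019]
force: [-1.1, -0.0, -2.9]
opening: 0.0619
t: 11.7
tool_pos: [0.4417, 0.1631, 0.2056]
orientation: [-1.571, -0.019, 0.019]
force: [-0.4, -0.8, -3.9]
opening: 0.0618
t: 11.9
tool_pos: [0.4418, 0.1632, 0.2052]
orientation: [-1.571, -0.019, 0.019]
force: [-0.3, -0.7, -3.6]
opening: 0.062
```

```bash
python3 -m inch '[{"x":0,"y":0.5,"z":0,"twist":0},{"x":0,"y":0,"z":0,"twist":0}]'; python3 -m inch '[{"x":0,"y":0.5,"z":0,"twist":0},{"x":0,"y":0,"z":0,"twist":0}]'
```

```text
t: 12.1
tool_pos: [0.4419, 0.1632, 0.205]
orientation: [-1.571, -0.019, 0.019]
force: [-1.3, -0.7, -0.6]
opening: 0.0618
t: 12.3
tool_pos: [0.4419, 0.1632, 0.2049]
orientation: [-1.571, -0.019, 0.019]
force: [-4.8, -1.5, 6.2]
opening: 0.0621
```

The box is down, with the force changing from −3.6 to +6 N. Easing off slightly and releasing.

```bash
python3 -m inch '[{"x":0,"y":-0.5,"z":0,"twist":0},{"x":0,"y":0,"z":0,"twist":0}]'; python3 -m inch '[{"x":0,"y":0,"z":0,"twist":0},{"x":0,"y":0,"z":0,"twist":0},{"x":0,"y":0,"z":0,"twist":0},{"x":0,"y":0,"z":0,"twist":0},{"x":0,"y":0,"z":0,"twist":0},{"x":0,"y":0,"z":0,"twist":0}]' 0.8; python3 look.py w7; python3 -m inch '[{"x":0,"y":-5,"z":0,"twist":0},{"x":0,"y":-10,"z":0,"twist":0},{"x":0,"y":-20,"z":0,"twist":0},{"x":0,"y":-30,"z":0,"twist":0},{"x":0,"y":-30,"z":0,"twist":0},{"x":0,"y":-25,"z":0,"twist":0},{"x":0,"y":-10,"z":0,"twist":0},{"x":0,"y":0,"z":0,"twist":0},{"x":0,"y":0,"z":0,"twist":0},{"x":0,"y":0,"z":0,"twist":0}]'; python3 look.py w8; python3 st.py
python3 - <<'E'
from h import *
c=pickle.load(open("pics/w8.pkl","rb")); T=wT(c["s"],c); P=pts(c,T); ok=c["depth"]>0
m=ok&(P[...,2]>.041)&(P[...,2]<.052)&(abs(P[...,0]-.444)<.07)&(abs(P[...,1]-.16)<.1)
print("box",cv2.minAreaRect((P[m][:,:2]*1000).astype(np.float32)),np.percentile(P[m][:,2],[5,50,95]))
m=ok&(P[...,2]>.012)&(P[...,2]<.0195)&(abs(P[...,0]-.444)<.06)&(abs(P[...,1]-.16)<.09)
print("rim",cv2.minAreaRect((P[m][:,:2]*1000).astype(np.float32)),np.median(P[m][:,2]))
E
```

```text
t: 12.5
tool_pos: [0.4419, 0.1632, 0.2049]
orientation: [-1.571, -0.019, 0.019]
force: [-1.4, -0.3, 1.5]
opening: 0.0618
t: 13.1
tool_pos: [0.4418, 0.1632, 0.2047]
orientation: [-1.571, -0.019, 0.019]
force: [-0.4, -0.1, -0.6]
opening: 0.0837
t: 14.15
tool_pos: [0.4412, 0.163, 0.333]
orientation: [-1.571, -0.017, 0.021]
force: [0.2, 0.0, -0.1]
opening: 0.0839
14.2 tcp [0.4413 0.163  0.333 ] grasp [0.4408 0.1629 0.166 ] jawyaw 1.38 F [-0.1 -0.2  0.4] open 0.0838
[[ 1.    -0.003 -0.024]
 [ 0.024 -0.001  1.   ]
 [-0.003 -1.    -0.001]]
box ((442.9587097167969, 162.81871032714844), (62.12398910522461, 117.91614532470703), 1.3743939399719238) [0.04387707 0.04517404 0.04748894]
rim ((443.787841796875, 162.90399169921875), (94.32142639160156, 149.54769897460938), 1.2636979818344116) 0.01660360370816416
```

View pics/w8.png

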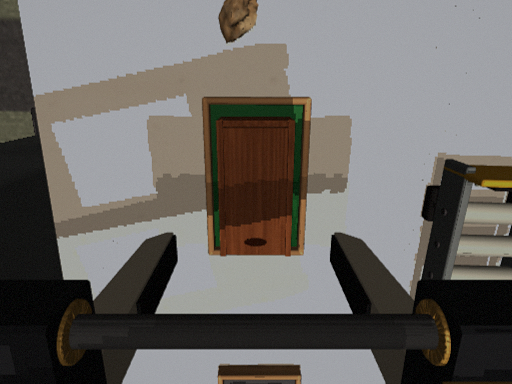

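The box at (255,188) sits inside the green rim with lining visible on both sides. It is centred to 1 mm, its yaw matches within 0.1°, its top is at 0.045 m, and the gripper is clear.

```bash
python3 -c "
from plant import robot
print(robot.close_job())"
```

```text
the job is handed in; nothing more can be done
None
```

The kit box is in the green tray, released, and the job is handed in at about 14 s of the 54 s allowed. `close_job()` reports no verdict, so the result below rests on my own measurements.

- **Rolling:** I gripped the box lightly across its 62 mm width and rolled it along the track at constant height. I then crept it onto the end stop. The highest contact force I read there was about 6 N, against the 45 N limit.
- **Placing:** I lifted it about 100 mm, carried it over the tray and lowered it in small steps until it touched the lining at about 6 N net (roughly 10 N with the box's own weight). Then I let go and raised the gripper clear.
- **Last check (wrist camera):** the box is about 0.8 mm (x) and 0.1 mm (y) from the tray centre, with its long side within about 0.1° of the tray's. Its top reads 0.045 m, so the underside sits at about 6–7 mm, on the lining. The force reading is about zero.
- **Not checked:** I did not re-measure the sand case, jar or brown rock at the end. The gripper never went near them, and no unexpected force showed.

The cameras differed by 2–6 mm in x on the track and by about 2 mm on the tray position. I used the wrist views for the final alignment.

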